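# Scoop back in the leaning tin, lid pressed home

## Robot

A 6-joint arm with a two-finger parallel gripper is mounted at the origin on the work surface. World frame = base frame: x ahead of the robot, y to its left, z up, the work surface at z = 0. Lengths are in m, angles in rad, forces in N, time in s.
With the tool pointing down it reaches from about 0.375 to 0.9 m from the base axis. Payload 3.1 kg.
Tool frame: the origin (TCP) lies at the very end of the fingers, on their centre line; the grasp point (between the pads) lies 19 mm behind it; z points along the fingers, x is the direction in which the jaws open and shut, and the axes are right-handed (so a half turn about z gives the same grasp; the last joint's range is limited). The gripper opens to 87 mm and grips with 3 to 60 N. Pads are 19 mm wide; open, the fingers measure 117 mm over their backs; the gripper's body (75 mm by 190 mm) begins 51 mm behind the grasp point.
Start: joints at [-1.347, 0.527, 1.433, -0, 1.181, -0.178], TCP at [0.244, -0.575, 0.223] pointing down, gripper open.
Joint ranges: [-3.08, 3.08], [-0.75, 2.2], [0.22, 2.44], [-1.43, 4.57], [0, 2.65], [-2.85, 2.85]. Speed limits (rad/s): [2.79, 2.79, 3.14, 3.14, 3.14, 3.14].

## Interface

Orientations are given as a unit quaternion [x, y, z, w].
In Python, from rig import robot gives the robot as it stands. The module is installed in compiled form; this text tells all that it offers.
- The arm moves only by the tool play_rows, never from a script. Its argument "increments" is one flat list of numbers, 4 for each row, row after row: the shift along the tool's x, y, z in cm, then the turn about the tool's z in rad. In form: [dx, dy, dz, twist, dx, dy, dz, twist, ...]. A call has 1 to 5 rows; each row shifts and turns the commanded pose from where the row before left it, along the tool's axes as they then stand; what a row does not reach is not made up. A row lasts 1/10 s, in which the tool goes at most 50 mm and 8.59 degrees, less where a joint would pass 70% of its speed; a pose out of reach is approached as far as the arm can. A call is refused whole if a number of a shift passes 5 or a number of a turn 0.15, either way. A call with a gripper value outside its range is refused whole. "fingers" is the finger opening in cm, from 0 to 8.7, set as the call begins (left out, the last holds). The fingers move at their own pace and stop on an object; "newtons" is the grip in N (left out, the last holds). Time passes only in rows, so rows that do not move let the fingers close. It gives the time, the measured TCP pose, the force and the opening at its end, in the units of the state.
- robot.get_obs(): the state, without advancing time (a new reading comes with each control period).
- robot.camera(name): name is "scene" or "top"; returns the picture (384x512x3 uint8, blue, green, red); there is no depth.
- robot.get_calibration(name): a dict with "fx", "fy", "cx", "cy" (pixels), "dist_coeffs" ([k1, k2, p1, p2, k3] as OpenCV has them; the pictures are not rectified), "R" (3x3) and "t" (3): a world point X has camera coordinates R X + t. Camera axes: x right, y down, z forward; pixel columns grow to the right and rows downward; lengths in m; the calibration is good to about 2 mm. A picture is of the moment at which its call begins. get_calibration takes no time and is no camera call.
- robot.hand_in(): hands the job in, once; it reports no verdict.
The state is a dict: "time": time; "q": joint angles; "joint_velocities": joint speeds; "joint_torque": joint torques, N m; "position": TCP position; "tool_rot": TCP orientation; "ft_force": force on the tool from outside, world axes, zero at the start; "moment": the same for the moment, N m; "grip_width": finger opening in m.
Only numpy, scipy, OpenCV 4.12 (cv2) and the standard library are available. Lean on these libraries where they do the work, as an engineer would, in place of code of your own. Each camera call takes 0.05 s, during which the arm holds its last target. There are 200 camera calls.

## Task

Put the little steel scoop back into the open tin that leans in the sloping rack. Then put the big knobbed lid on the tin and press it down square until it is fully home on the rim and all three spring clips have snapped in over its edge. Leave the other things on the worktop where they are.

Things in the scene. Friction and masses are not known exactly. Their poses are not given: they have to be found in the camera images.
- tin: Plain round steel tin, open at the mouth, fixed in a galvanised sloping rack (foot 210 x 160 mm, front bar at 80 mm height) so that it leans 30 degrees from vertical, mouth towards the robot's side. Outer diameter 108 mm, inner 100, 115 tall along its axis, floor 5 thick. Origin: centre of the foot's outside; z along the tin's axis out of the mouth, x up the slope to the rim's high side, y level.
- tin_mouth (a point): Centre of the tin's mouth, in the plane of the rim, 160 mm above the worktop; axes as the tin's. Three sprung steel clips, 18 mm wide, stand round the rim at 0, +120 and -120 degrees from x. Their sloping inner faces narrow from 65 mm off the axis at 23 mm above the rim to 57.5 mm at the hooked nose, 7 mm above the rim.
- tin_mid (a point): Point on the tin's axis 55 mm above its foot, in the middle of the inside.
- clip0 (a joint): How far the clip at the rim's high (far) side is pushed outward, m: 0 is sprung in, at most 0.008. The lid's edge pushes it outward on its way down past the nose, then it springs back to 0 over the edge. All three together need roughly 12 N on the lid.
- clip1 (a joint): The same for the clip at +120 degrees round the tin's axis (low side, tin's +y).
- clip2 (a joint): The same for the clip at -120 degrees (low side, tin's -y).
- lid: The lid that fits, lying knob up: steel flange 120 mm across, 5 thick, its underside 30 mm above the origin; below it a grey plug 94 mm across (86 in its lowest 8 mm); on top a round wooden knob 30 across, 35 tall. Origin: centre of the plug's underside, z through the knob. Set loosely it stops on the clips 10 mm short; home, the flange lies on the rim, origin 85 mm up the tin's axis.
- lid_knob (a point): Centre of the top of the lid's knob, 70 mm above the lid's origin.
- scoop: Small steel scoop lying open side up: cup 40 x 34 mm and 26 mm tall at its +x end, flat handle, 16 mm wide and 8 mm thick, at the bottom to -x; 70 mm long in all (x from -35 to +35 mm), the cup from x = -5 to +35 mm. Origin: middle of its length, on the underside; z up. Can be gripped across the 34 mm width of the cup. 0.06 kg.
- small_lid: Bystander: small green silicone lid, 80 mm across, 22 mm tall with its stub knob; does not fit the tin. Origin: centre of its underside.
- tumbler: Bystander: glass tumbler 68 mm across, 95 mm tall, upright. Origin: centre of its underside.
- jar: Bystander: plastic jar with a cap, 76 mm across, 75 mm tall, upright. Origin: centre of its underside.
- lunchbox: Bystander: closed steel lunchbox with clip latches, 124 x 190 mm, 59 mm tall. Origin: centre of its underside, long side along its y.
- masher: Bystander: wooden masher lying flat, about 200 mm long along its x, 22 mm high, with a 55 mm square head at +x. Origin: on the worktop under the middle of its length.
Mind the look-alikes: they are no part of the job. Of the things that look like the scoop, take the one that is farthest to the robot's left at the start.

How it is judged:
By the outcome, as a careful person would: the job done as asked, in the order asked, and still so for the second after the job is handed in, with the robot touching nothing.
It also fails if it takes over 61 s, if anything falls off the work surface, if the arm or the gripper's body presses on something with over 40 N, if the wrist force passes 120 N, or if a joint passes its speed limit or range.

## Working session

There is one attempt and no reset: what is moved stays moved. The work goes in short steps, Python scripts to look and compute and a tool call to move; the robot and the scene stay as the last step left them, time stands still between calls to the robot, and variables do not carry over. Pictures are saved under pics/ and viewed, and the job is handed in when it is done.

Besides the shell and the picture viewer there is one more tool, called as name(argument=value, ...) on one line, values as JSON. play_rows: Moves the arm, as the interface text tells. Its arguments: {"type":"object","properties":{"increments":{"type":"array","items":{"type":"number"}},"fingers":{"type":"number"},"newtons":{"type":"number"}},"required":["increments"]}

```bash
mkdir -p pics
cat > h.py <<'E'
import cv2, numpy as np
from rig import robot
from scipy.spatial.transform import Rotation as Ro
def snap(name,fn):
    im=robot.camera(name); cv2.imwrite('pics/'+fn+'.png',im); return im
def K(c):
    return np.array([[c['fx'],0,c['cx']],[0,c['fy'],c['cy']],[0,0,1.]]),np.array(c['dist_coeffs'],float),np.array(c['R']),np.array(c['t'])
def ray(name,uv):
    k,d,R,t=K(robot.get_calibration(name))
    p=cv2.undistortPoints(np.array(uv,float).reshape(-1,1,2),k,d).reshape(-1,2)
    return -R.T@t, np.c_[p,np.ones(len(p))]@R
def onz(name,uv,z):
    o,d=ray(name,uv); return o+d*((z-o[2])/d[:,2])[:,None]
def proj(name,X):
    k,d,R,t=K(robot.get_calibration(name))
    return cv2.projectPoints(np.array(X,float).reshape(-1,1,3),cv2.Rodrigues(R)[0],t,k,d)[0].reshape(-1,2)
E
python3 - <<'E'
from h import *
for n in ('scene','top'):
    snap(n,n+'0'); k,d,R,t=K(robot.get_calibration(n)); print(n,-R.T@t,R[2],k[0,0])
o=robot.get_obs(); print(o)
a=[cv2.imread(f'pics/{n}0.png') for n in('scene','top')]
E
```

```text
scene [ 1.22448289 -0.38474118  0.77629938] [-0.67703418  0.34505793 -0.65004596] 379.95912395345465
top [ 0.36526466 -0.02106482  1.27579734] [ 0.13269651 -0.00799646 -0.99112446] 431.23732391888336
{'time': 0.1, 'q': array([-1.34748119e+00,  5.28379019e-01,  1.43378823e+00, -3.92225550e-05,
        1.18137289e+00, -1.78504420e-01]), 'joint_velocities': array([ 0.0001553 , -0.00164658, -0.00308065,  0.00228825,  0.0009622 ,
        0.00043114]), 'joint_torque': array([-3.67733410e-04, -4.40985703e+01, -1.77150214e+01,  6.34072674e-02,
        5.33514738e-02, -4.84144573e-05]), 'position': array([ 0.24429889, -0.57455794,  0.22166143]), 'tool_rot': array([ 8.33998212e-01, -5.51766286e-01, -7.16325810e-04, -6.59833147e-04]), 'ft_force': array([ 0.00573182, -0.28939621, -0.09112456]), 'moment': array([ 0.02357989,  0.04165708, -0.00010473]), 'grip_width': 0.08723239896243509}
```

```bash
python3 -c "
import cv2
for n in('scene0','top0'):
    a=cv2.imread('pics/'+n+'.png'); cv2.imwrite('pics/'+n+'b.png',cv2.resize(a,(800,600),interpolation=cv2.INTER_CUBIC))"
```

```text
(no output)
```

View pics/scene0b.png

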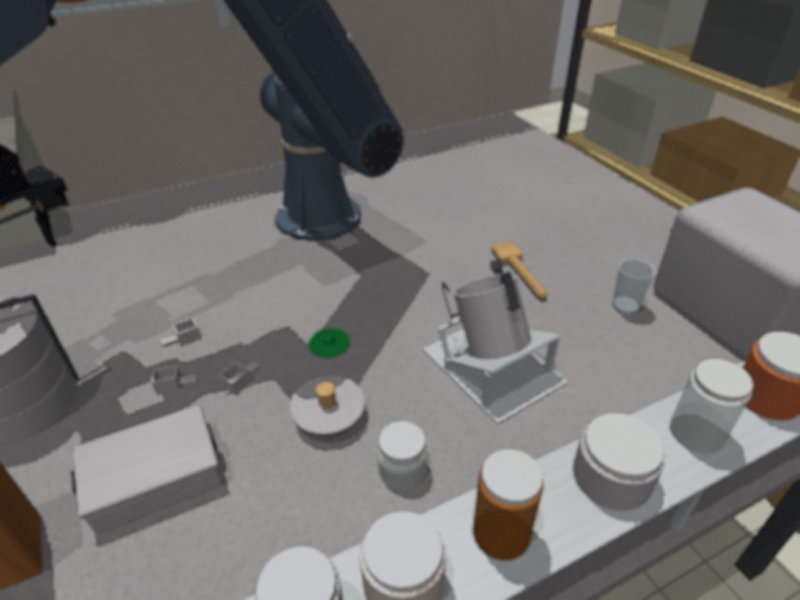

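View pics/top0b.png

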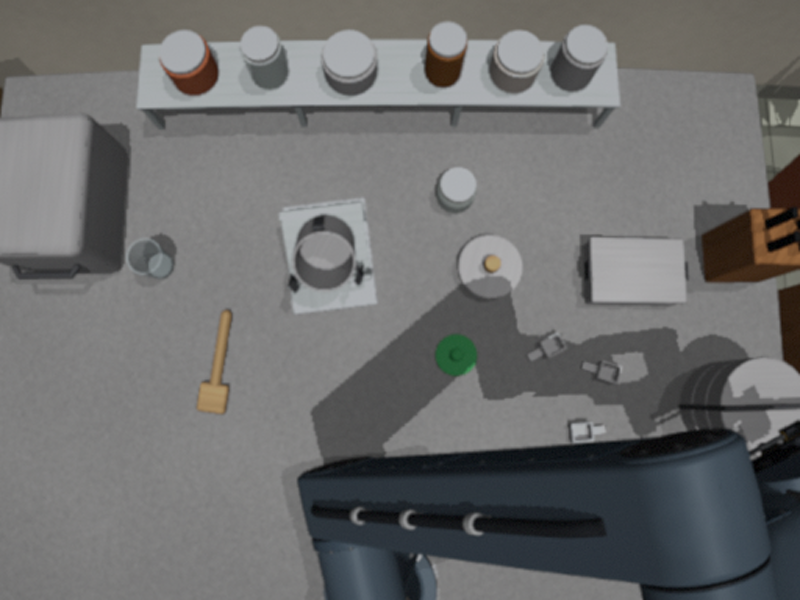

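Scoop look-alikes in the top view (800x600 picture) are A (548,345), B (605,371) and C (587,431). Robot's left is picture left, so A is the candidate. I'll check it up close and measure.

Run:
```python
from h import *
a=cv2.imread('pics/top0.png'); s=cv2.imread('pics/scene0.png')
f=.64
for n,uv in dict(A=(548,345),B=(605,371),C=(587,431),lidknob=(493,264)).items():
    print(n,onz('top',[np.array(uv)*f],0.01).round(3))
c1=cv2.resize(a[195:295,310:440],None,fx=5,fy=5,interpolation=cv2.INTER_CUBIC)
cv2.imwrite('pics/cropscoop.png',c1)
c2=cv2.resize(a[120:210,170:260],None,fx=6,fy=6,interpolation=cv2.INTER_CUBIC)
cv2.imwrite('pics/croptin.png',c2)
c3=cv2.resize(s[160:280,265:375],None,fx=5,fy=5,interpolation=cv2.INTER_CUBIC)
cv2.imwrite('pics/croptin_s.png',c3)
```

```text
A [[ 0.447 -0.321  0.01 ]]
B [[ 0.396 -0.429  0.01 ]]
C [[ 0.284 -0.39   0.01 ]]
lidknob [[ 0.603 -0.219  0.01 ]]
```

View pics/cropscoop.png

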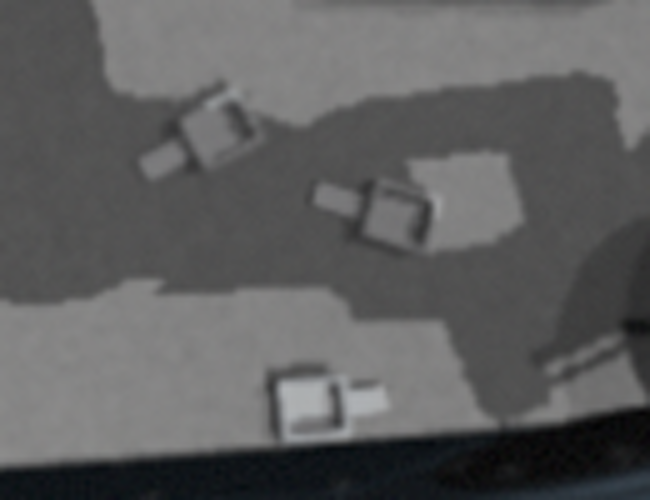

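View pics/croptin.png

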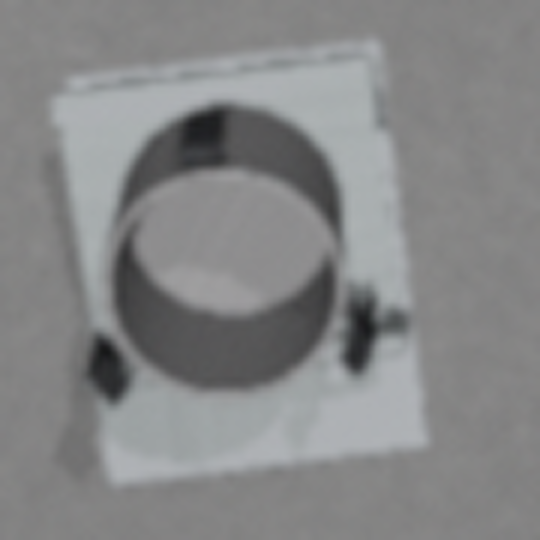

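View pics/croptin_s.png

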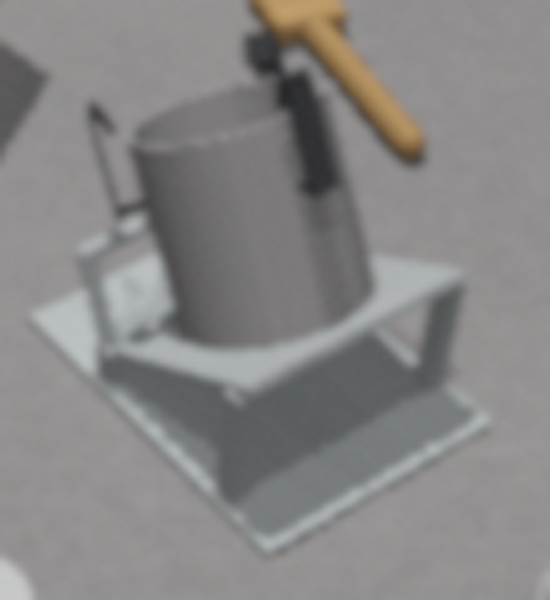

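Crop check: A (near 353,221 in the raw picture) has its cup to the upper right and its handle to the lower left. It is the farthest to the robot's left (y=-0.32, against -0.43 and -0.39). The tin's mouth rim is an ellipse centred near (207.8,166.3) in the raw top picture, with the dark clip0 on the far side.

Run:
```python
from h import *
c1=lambda p:np.array(p)/5+[310,195]-.4
c2=lambda p:np.array(p)/6+[170,120]-.4
c3=lambda p:np.array(p)/5+[265,160]-.4
foot=onz('scene',[c3(p) for p in [(32,317),(265,550),(490,418)]],0.003); print('foot',foot.round(4))
e1=foot[0]-foot[1];e2=foot[2]-foot[1]
print(np.linalg.norm(e1),np.linalg.norm(e2),np.degrees([np.arctan2(e1[1],e1[0]),np.arctan2(e2[1],e2[0])]))
print('foot center',(foot[0]+foot[2])/2)
print('mouth top',onz('top',[c2((227,278))],.16))
# scene mouth: left 134,? 
print('lid knob top',onz('top',[np.array((493,264))*.64-.3],.07),'flange',onz('top',[np.array((490,266))*.64-.3],.033))
cup=onz('top',[c1(p) for p in [(178,130),(228,83),(262,130),(212,172)]],.026);print('cup',cup.round(4),cup.mean(0))
h=onz('top',[c1((150,168))],.008);print('handle end',h)
o=robot.get_obs(); print(Ro.from_quat(o['tool_rot']).as_matrix().round(3))
```

```text
foot [[0.532  0.004  0.003 ]
 [0.7374 0.0282 0.003 ]
 [0.7178 0.1888 0.003 ]]
0.20676765077261244 0.16177894534453607 [-173.26173444   96.93442099]
foot center [0.62494543 0.09638001 0.003     ]
mouth top [[0.58452073 0.08909012 0.16      ]]
lid knob top [[ 0.59280405 -0.20924594  0.07      ]] flange [[ 0.59597903 -0.20923615  0.033     ]]
cup [[ 0.4467 -0.3004  0.026 ]
 [ 0.474  -0.331   0.026 ]
 [ 0.4462 -0.3503  0.026 ]
 [ 0.422  -0.3198  0.026 ]] [ 0.44722635 -0.325378    0.026     ]
handle end [[ 0.42555996 -0.28697694  0.008     ]]
[[ 0.391 -0.92  -0.   ]
 [-0.92  -0.391  0.002]
 [-0.002 -0.    -1.   ]]
```

play_rows(increments=[-3,-5,0,0,-3,-5,0,0,-3,-5,0,0,-3,-5,0,0,-3.1,-5,0,0], fingers=6)

```text
time: 0.6
position: [0.3915, -0.3707, 0.2222]
tool_rot: [0.834, -0.552, -0.0, -0.0]
ft_force: [0.5, -0.8, -0.0]
grip_width: 0.0613
```

play_rows(increments=[0,-3.5,0,0,0,0,2,0.149,0,0,2,0.149,0,0,2,0.149,0,0,0,0.149])

```text
time: 1.1
position: [0.4216, -0.3567, 0.1595]
tool_rot: [-0.633, 0.774, 0.004, 0.0]
ft_force: [-0.5, 1.2, -0.2]
grip_width: 0.0601
```

play_rows(increments=[0,0,0,0.149,0,0,0,0.149,0,0,0,0.149,0,0,0,0.149,0,0,0,0.149])

```text
time: 1.6
position: [0.4228, -0.3586, 0.1621]
tool_rot: [-0.308, 0.952, 0.0, -0.0]
ft_force: [-0.2, -0.0, 0.1]
grip_width: 0.06
```

play_rows(increments=[0,0,0,0,0,0,0,0])

```text
time: 1.8
position: [0.4229, -0.3587, 0.1623]
tool_rot: [-0.312, 0.95, 0.0, -0.0]
ft_force: [-0.6, 0.5, -0.2]
grip_width: 0.0601
```

Run:
```python
from h import *
o=robot.get_obs();print(o['time'],o['position'],Ro.from_quat(o['tool_rot']).as_matrix().round(3),o['q'].round(2),o['ft_force'])
for n in('top','scene'):
    im=snap(n,n+'1'); u,v=proj(n,[.447,-.325,.02])[0].astype(int); print(u,v)
    y0,x0=max(v-50,0),max(u-60,0)
    cv2.imwrite(f'pics/{n}1c.png',cv2.resize(im[y0:y0+100,x0:x0+120],None,fx=5,fy=5,interpolation=cv2.INTER_CUBIC)); print(x0,y0)
```

```text
1.8 [ 0.42292077 -0.35869137  0.16231025] [[-0.805 -0.593 -0.   ]
 [-0.593  0.805  0.001]
 [ 0.     0.001 -1.   ]] [-0.9   0.51  1.67  0.    0.96  1.6 ] [-0.57136253  0.49694095 -0.20020203]
353 220
293 170
150 238
90 188
```

View pics/top1c.png

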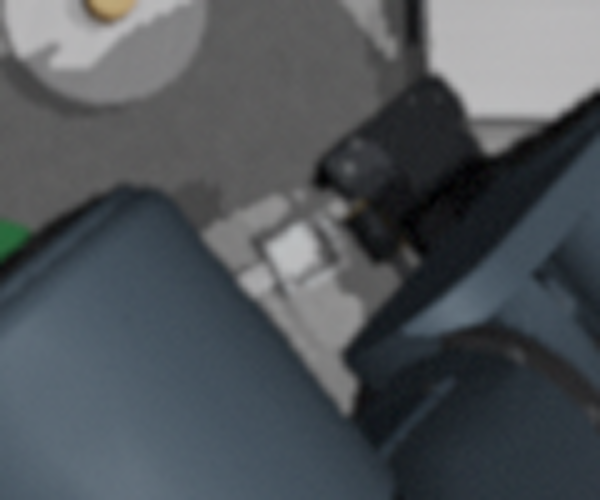

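View pics/scene1c.png

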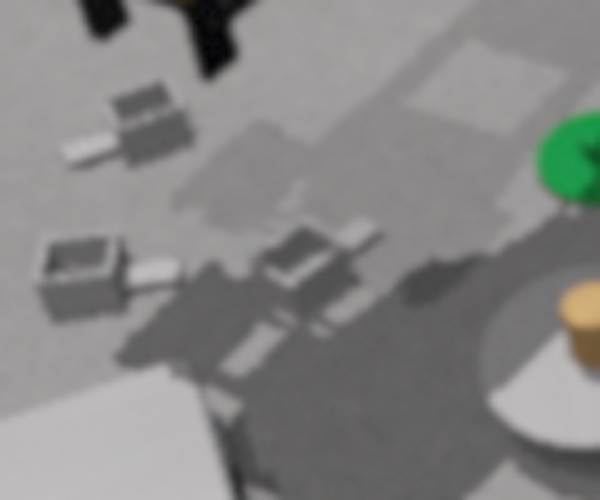

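Run:
```python
from h import *
c=lambda p:np.array(p)/5+[90,188]-.4
cup=onz('scene',[c(p) for p in [(262,260),(305,227),(337,250),(290,284)]],.026);print(cup.round(4),cup.mean(0))
print('handle',onz('scene',[c((370,230))],.008), onz('top',[np.array((297,250))/5+[293,170]-.4],.012))
```

```text
[[ 0.4477 -0.3467  0.026 ]
 [ 0.4339 -0.3196  0.026 ]
 [ 0.4592 -0.3088  0.026 ]
 [ 0.472  -0.3378  0.026 ]] [ 0.45319182 -0.32820474  0.026     ]
handle [[ 0.43420469 -0.28627328  0.008     ]] [[ 0.45038183 -0.32401744  0.012     ]]
```

play_rows(increments=[-4,1.1,0,0,0,0,3.5,0.11,0,0,3.5,0,0,0,3,0,0,0,1,0])

```text
time: 2.4
position: [0.4475, -0.3247, 0.0498]
tool_rot: [-0.259, 0.966, 0.002, -0.001]
ft_force: [-0.4, 0.1, 0.0]
grip_width: 0.0603
```

play_rows(increments=[0,0,0,0,0,0,0,0])

```text
time: 2.6
position: [0.4494, -0.3271, 0.0534]
tool_rot: [-0.258, 0.966, -0.001, 0.0]
ft_force: [0.5, -0.0, 0.7]
grip_width: 0.0599
```

Run:
```python
from h import *
o=robot.get_obs();print(o['time'],o['position'],Ro.from_quat(o['tool_rot']).as_matrix().round(3)[:,0],o['ft_force'])
n='scene';im=snap(n,'scene2')
cv2.imwrite(f'pics/scene2c.png',cv2.resize(im[170:290,70:220],None,fx=5,fy=5,interpolation=cv2.INTER_CUBIC))
```

```text
2.6 [ 0.44941897 -0.32708009  0.05339188] [-0.867 -0.499 -0.   ] [ 0.53503629 -0.04300414  0.73067589]
```

View pics/scene2c.png

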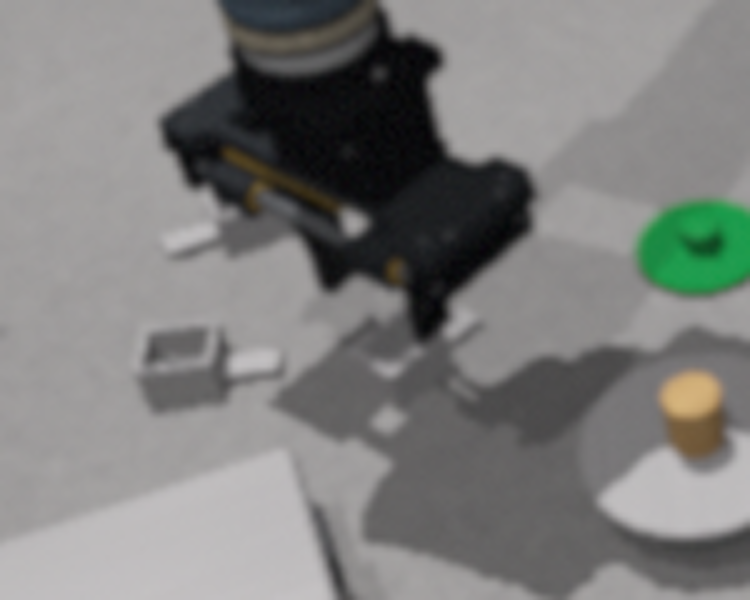

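The open fingers straddle A's cup, with tips near (330,285) and (430,335) in the crop. I'll lower and grip.

play_rows(increments=[0,0,2,0,0,0,1.5,0,0,0,1.3,0,0,0,0,0,0,0,0,0])

```text
time: 3.15
position: [0.4492, -0.3267, 0.0051]
tool_rot: [-0.258, 0.966, -0.0, 0.0]
ft_force: [0.3, -0.4, -0.0]
grip_width: 0.0599
```

play_rows(increments=[0,0,0,0,0,0,0,0,0,0,0,0,0,0,0,0,0,0,0,0], fingers=2.5, newtons=20)

```text
time: 3.65
position: [0.449, -0.3265, 0.0048]
tool_rot: [-0.258, 0.966, -0.0, 0.0]
ft_force: [0.2, -0.0, 2.4]
grip_width: 0.0343
```

play_rows(increments=[0,0,-2,0,0,0,-4,0,0,0,-4.5,0,0,0,-4.5,0,0,0,-4.5,0])

```text
time: 4.15
position: [0.4484, -0.3259, 0.2011]
tool_rot: [-0.258, 0.966, 0.0, -0.0]
ft_force: [1.5, -0.9, -0.6]
grip_width: 0.0343
```

play_rows(increments=[0,0,-4.5,0,0,0,-3,0,-3.7,3.2,0,0,-3.7,3.2,0,0,-3.7,3.2,0,0])

```text
time: 4.65
position: [0.4972, -0.1865, 0.2748]
tool_rot: [-0.257, 0.966, -0.0, 0.0]
ft_force: [1.1, 0.3, 0.2]
grip_width: 0.0341
```

play_rows(increments=[-3.7,3.2,0,0,-3.7,3.2,0,0,-3.7,3.2,0,0,-3.7,3.2,0,0,-3.7,3.2,0,0])

```text
time: 5.15
position: [0.5779, 0.0451, 0.2744]
tool_rot: [-0.258, 0.966, 0.0, -0.0]
ft_force: [1.0, -0.5, -0.9]
grip_width: 0.0341
```

play_rows(increments=[-3.7,3.2,0,0,0,0,0,-0.146,0,0,0,-0.146,0,0,0,-0.146,0,0,0,-0.146])

```text
time: 5.65
position: [0.5935, 0.0897, 0.274]
tool_rot: [-0.528, 0.849, 0.0, -0.001]
ft_force: [-0.3, 0.3, -0.9]
grip_width: 0.0342
```

play_rows(increments=[0,0,0,-0.146,0,0,0,-0.146,0,0,0,-0.146,0,0,0,-0.146,0,0,0,0])

```text
time: 6.15
position: [0.5936, 0.0893, 0.2741]
tool_rot: [0.748, -0.664, -0.0, 0.0]
ft_force: [0.5, -0.5, -1.2]
grip_width: 0.0343
```

Run:
```python
from h import *
o=robot.get_obs();print(o['time'],o['position'],Ro.from_quat(o['tool_rot']).as_matrix().round(3)[:,:2],o['ft_force'],o['grip_width'])
im=snap('scene','scene3')
cv2.imwrite(f'pics/scene3c.png',cv2.resize(im[60:280,220:420],None,fx=2.7,fy=2.7,interpolation=cv2.INTER_CUBIC))
im=snap('top','top3')
cv2.imwrite(f'pics/top3c.png',cv2.resize(im[80:240,130:330],None,fx=3,fy=3,interpolation=cv2.INTER_CUBIC))
```

```text
6.15 [0.59356549 0.0892653  0.27413805] [[ 0.118 -0.993]
 [-0.993 -0.118]
 [-0.     0.001]] [ 0.51032277 -0.53784074 -1.20509579] 0.03434839365270494
```

View pics/scene3c.png

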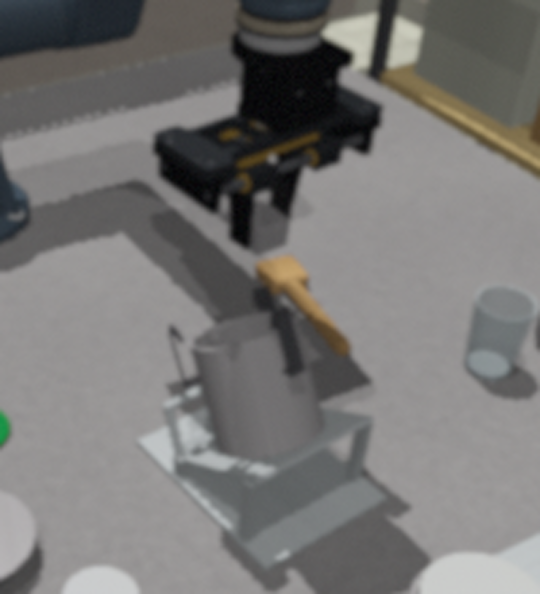

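View pics/top3c.png

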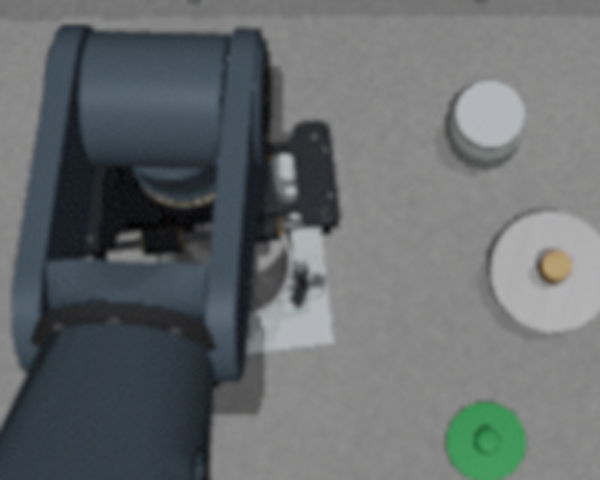

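play_rows(increments=[0,-0.4,3.5,0,0,0,3.5,0,0,0,3,0,0,0,2.2,0,0,0,0,0])

```text
time: 6.75
position: [0.5952, 0.0898, 0.1491]
tool_rot: [0.747, -0.665, -0.003, 0.003]
ft_force: [-1.0, 0.4, -0.6]
grip_width: 0.034
```

Run:
```python
from h import *
o=robot.get_obs();print(o['time'],o['position'],o['ft_force'],o['grip_width'])
im=snap('scene','scene4')
cv2.imwrite(f'pics/scene4c.png',cv2.resize(im[100:260,240:400],None,fx=3.7,fy=3.7,interpolation=cv2.INTER_CUBIC))
# overlay check of tin pose on initial pictures
yw=np.radians(6.8);c,s=np.cos(yw),np.sin(yw);h=np.array([c,s,0]);X=h*np.cos(np.pi/6)+[0,0,.5];Z=-h*.5+np.array([0,0,np.cos(np.pi/6)]);Y=np.cross(Z,X);m=np.array([.5845,.089,.16])
a=np.linspace(0,2*np.pi,73)
for n,(x0,y0,w,hh) in dict(scene=(265,160,110,120),top=(170,120,90,90)).items():
    im=cv2.resize(cv2.imread(f'pics/{n}0.png')[y0:y0+hh,x0:x0+w],None,fx=5,fy=5,interpolation=cv2.INTER_CUBIC)
    P=[m+.054*(np.cos(t)*X+np.sin(t)*Y) for t in a]+[m-.115*Z+.054*(np.cos(t)*X+np.sin(t)*Y) for t in a]+[m+.023*Z+.065*(np.cos(t)*X+np.sin(t)*Y) for t in(0,2.094,-2.094)]
    for i,p in enumerate(proj(n,P)):
        cv2.circle(im,tuple(((p-[x0,y0])*5+2).astype(int)),1 if i<146 else 4,(0,0,255),-1)
    cv2.imwrite(f'pics/ov_{n}.png',im)
a=cv2.imread('pics/ov_scene.png');b=cv2.imread('pics/ov_top.png')
o=np.zeros((600,800,3),np.uint8)
A=cv2.resize(a,None,fx=.8,fy=.8);B=cv2.resize(b,None,fx=.75,fy=.75)
o[:A.shape[0],:A.shape[1]]=A;o[:B.shape[0],445:445+B.shape[1]]=B;cv2.imwrite('pics/ov.png',o)
```

```text
6.75 [0.59519806 0.08975051 0.14905285] [-0.98871586  0.35599972 -0.56425687] 0.03402804178458413
```

View pics/scene4c.png

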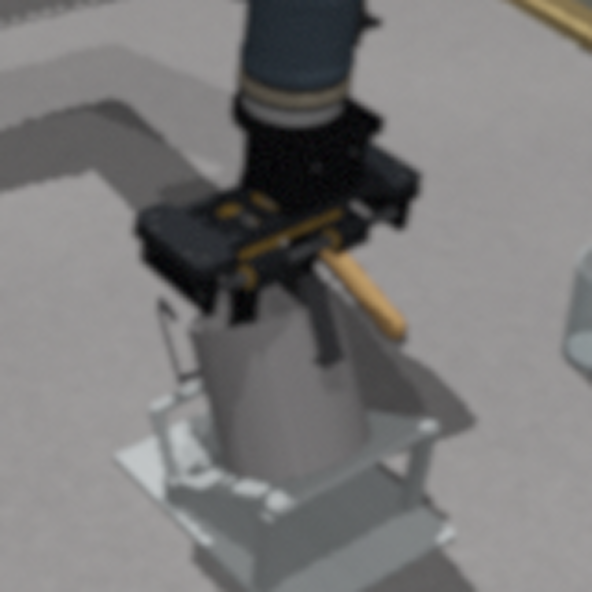

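View pics/ov.png

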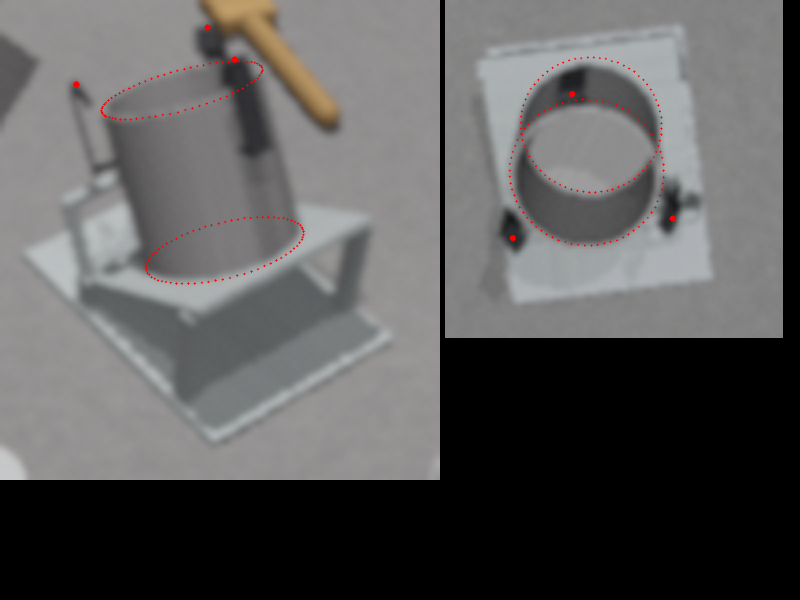

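The overlay of the tin pose on the first pictures fits within about 2 mm, and the scoop is in the mouth with no contact force. Releasing.

play_rows(increments=[0,0,0,0,0,0,0,0,0,0,0,0,0,0,0,0,0,0,0,0], fingers=5.2)

```text
time: 7.3
position: [0.5983, 0.0897, 0.1532]
tool_rot: [0.748, -0.664, 0.0, -0.0]
ft_force: [-0.9, 0.3, 0.6]
grip_width: 0.0515
```

play_rows(increments=[0,0,-3,0,0,0,-4,0,0,0,-4,0,0,0,-3,0,5,0,0,0])

```text
time: 7.8
position: [0.6064, 0.0446, 0.2987]
tool_rot: [0.75, -0.661, 0.004, -0.005]
ft_force: [0.4, -0.4, -0.4]
grip_width: 0.0522
```

play_rows(increments=[5,0,0,0,5,0,0,0,5,0,0,0,5,0,0,0,4,0,0,0])

```text
time: 8.3
position: [0.6323, -0.2012, 0.2927]
tool_rot: [0.747, -0.664, 0.0, 0.0]
ft_force: [0.8, 0.7, -0.1]
grip_width: 0.052
```

Run:
```python
from h import *
o=robot.get_obs();print(o['time'],o['position'],o['ft_force'],o['grip_width'])
im=snap('top','top5')
A=cv2.resize(im[110:220,150:270],None,fx=5,fy=5,interpolation=cv2.INTER_CUBIC)
im=snap('scene','scene5');cv2.imwrite('pics/t5.png',A)
B=cv2.resize(im[150:290,160:370],None,fx=3.8,fy=3.8,interpolation=cv2.INTER_CUBIC)
cv2.imwrite('pics/s5.png',B)
```

```text
8.3 [ 0.63232515 -0.2012384   0.29270329] [ 0.75275301  0.65446901 -0.14835645] 0.05195841302555096
```

View pics/t5.png

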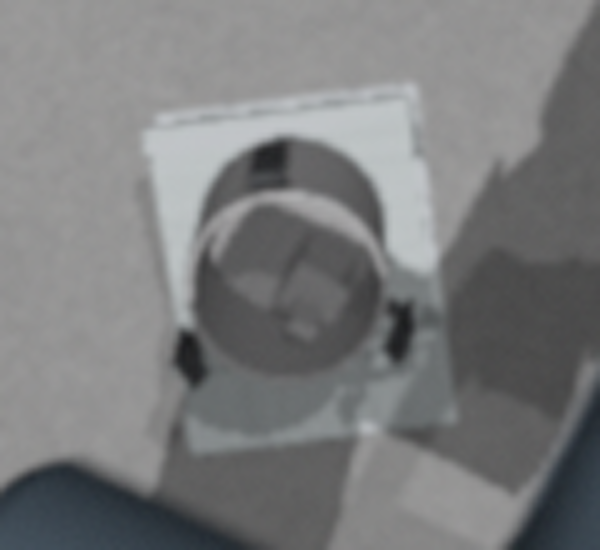

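View pics/s5.png

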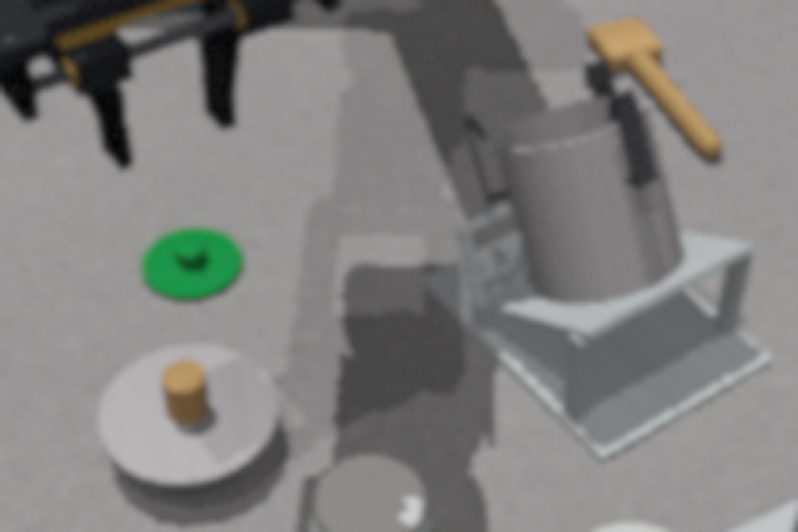

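The top crop shows the scoop lying inside the tin, near (310,290). In the scene crop the lid's knob top is at (184,373) and the clips are undisturbed.

Run:
```python
from h import *
print(onz('scene',[np.array((184,373))/3.8+[160,150]-.4],.07), 'flange',onz('scene',[np.array((188,413))/3.8+[160,150]-.4],.033))
im=cv2.imread('pics/top0.png'); hsv=cv2.cvtColor(im,cv2.COLOR_BGR2HSV)
m=cv2.inRange(hsv,(8,70,60),(28,255,255)); m[:, :295]=0;m[:,340:]=0;m[:140]=0;m[200:]=0
y,x=np.nonzero(m);print('knob top px',x.mean(),y.mean(),len(x),onz('top',[(x.mean(),y.mean())],.065))
o=robot.get_obs();p=o['position'];R=Ro.from_quat(o['tool_rot']).as_matrix();print(R.round(3))
for t in ([.594,-.209,.042],):print((R.T@(np.array(t)-p)*100).round(1))
```

```text
[[ 0.59686444 -0.21036931  0.07      ]] flange [[ 0.59869714 -0.21192559  0.033     ]]
knob top px 314.48192771084337 168.3734939759036 83 [[ 0.59458917 -0.20792134  0.065     ]]
[[ 0.112 -0.994  0.001]
 [-0.994 -0.112 -0.003]
 [ 0.003 -0.001 -1.   ]]
[-0.1  3.9 25. ]
```

play_rows(increments=[0.4,3.7,3,0,0,0,4.5,0,0,0,4.5,0,0,0,4,0,0,0,0,0], fingers=6)

```text
time: 8.9
position: [0.5917, -0.2035, 0.1269]
tool_rot: [0.748, -0.664, -0.007, 0.001]
ft_force: [-1.4, 0.5, -0.4]
grip_width: 0.0598
```

Run:
```python
from h import *
o=robot.get_obs();print(o['time'],o['position'],Ro.from_quat(o['tool_rot']).as_matrix().round(3)[:,0],o['ft_force'],o['grip_width'])
im=snap('scene','scene6')
B=cv2.resize(im[160:300,140:300],None,fx=4,fy=4,interpolation=cv2.INTER_CUBIC)
cv2.imwrite('pics/s6.png',B)
```

```text
8.9 [ 0.59168224 -0.20350094  0.12691126] [ 0.119 -0.993 -0.008] [-1.35219539  0.52486388 -0.35217822] 0.05984271101654307
```

View pics/s6.png

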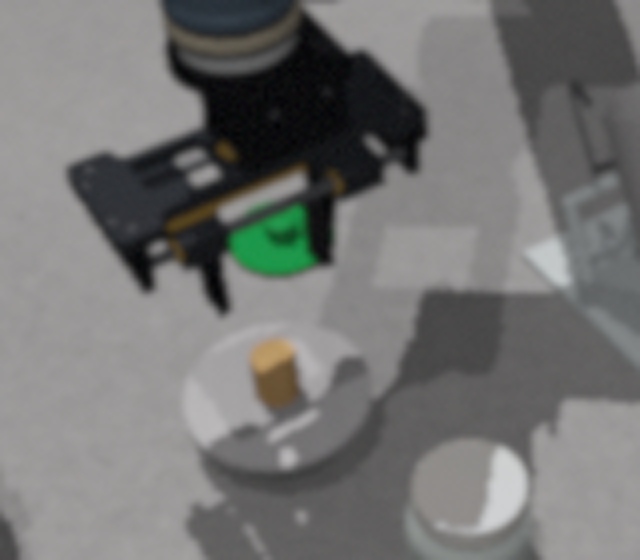

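play_rows(increments=[0.6,-0.3,2,0,0,0,2,0,0,0,2,0,0,0,1.5,0,0,0,0,0])

```text
time: 9.45
position: [0.5999, -0.2118, 0.0576]
tool_rot: [0.748, -0.664, -0.0, 0.0]
ft_force: [-1.0, 0.5, 0.4]
grip_width: 0.0602
```

play_rows(increments=[0,0,0,0,0,0,0,0])

```text
time: 9.65
position: [0.601, -0.2127, 0.0592]
tool_rot: [0.748, -0.664, 0.002, -0.0]
ft_force: [-1.2, -0.2, 0.3]
grip_width: 0.0597
```

Run:
```python
from h import *
o=robot.get_obs();print(o['time'],o['position'],Ro.from_quat(o['tool_rot']).as_matrix().round(3)[:,0],o['ft_force'],o['grip_width'])
im=snap('scene','scene7')
B=cv2.resize(im[180:300,140:280],None,fx=5,fy=5,interpolation=cv2.INTER_CUBIC)
cv2.imwrite('pics/s7.png',B)
```

```text
9.65 [ 0.60102428 -0.21268976  0.05924649] [ 0.119 -0.993  0.002] [-1.15789405 -0.18827205  0.25251177] 0.05974234663160567
```

View pics/s7.png

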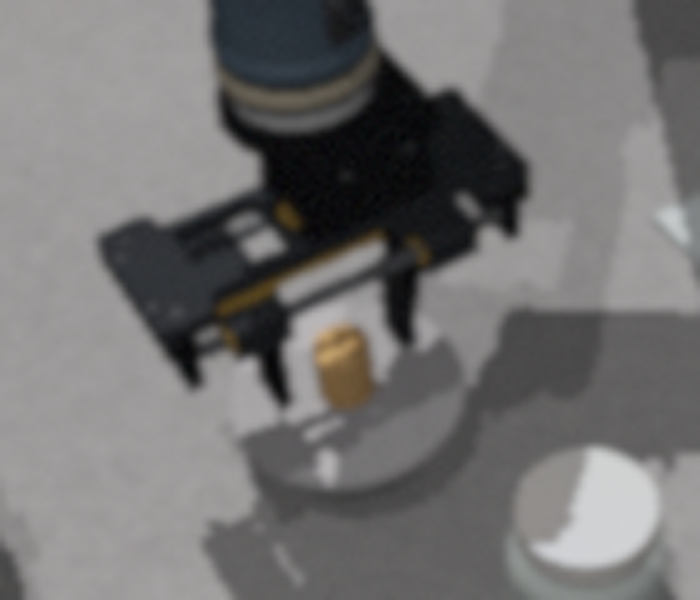

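play_rows(increments=[-0.3,0.45,0.9,0,0,0,0.8,0,0,0,0,0,0,0,0,0,0,0,0,0])

```text
time: 10.2
position: [0.5952, -0.2099, 0.0405]
tool_rot: [0.748, -0.664, 0.0, -0.0]
ft_force: [-0.4, -0.3, 1.2]
grip_width: 0.0603
```

play_rows(increments=[0,0,0,0,0,0,0,0,0,0,0,0,0,0,0,0,0,0,0,0], fingers=2, newtons=20)

```text
time: 10.7
position: [0.5951, -0.2099, 0.0406]
tool_rot: [0.748, -0.664, 0.0, 0.0]
ft_force: [-0.1, -0.7, 0.4]
grip_width: 0.0296
```

play_rows(increments=[0,0,-2,0,0,0,-3,0,0,0,-4,0,0,0,-4,0,0,0,-4,0])

```text
time: 11.2
position: [0.5944, -0.2094, 0.2115]
tool_rot: [0.748, -0.664, -0.001, 0.0]
ft_force: [1.7, 0.5, -2.0]
grip_width: 0.0294
```

play_rows(increments=[0,0,-4,0,0,0,-4,0,0,0,0,0,0,0,0,0])

```text
time: 11.6
position: [0.5949, -0.2096, 0.2911]
tool_rot: [0.748, -0.664, 0.001, -0.0]
ft_force: [-0.2, 0.7, -1.0]
grip_width: 0.0296
```

Run:
```python
from h import *
o=robot.get_obs();print(o['time'],o['position'],Ro.from_quat(o['tool_rot']).as_matrix().round(3)[:,0],o['ft_force'],o['grip_width'])
im=snap('scene','scene8')
B=cv2.resize(im[70:270,120:320],None,fx=3,fy=3,interpolation=cv2.INTER_CUBIC)
cv2.imwrite('pics/s8.png',B)
```

```text
11.6 [ 0.59485175 -0.20962856  0.29109363] [ 0.119 -0.993  0.001] [-0.15046928  0.71087084 -1.04061806] 0.029634128125691748
```

View pics/s8.png

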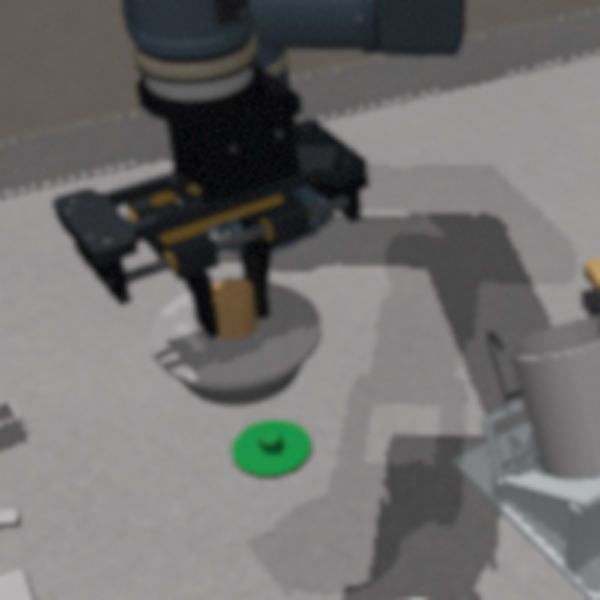

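play_rows(increments=[-3,-0.4,0,0,-4,-0.5,0,0,-4,-0.5,0,0,-4,-0.5,0,0,-4,-0.5,0,0])

```text
time: 12.15
position: [0.5945, -0.0165, 0.2875]
tool_rot: [0.748, -0.664, -0.003, 0.001]
ft_force: [1.0, 0.1, -1.5]
grip_width: 0.0294
```

play_rows(increments=[-4,-0.5,0,0,-4,-0.4,0,0,-2.8,-0.3,0,0,0,0,0,0,0,0,0,0])

```text
time: 12.65
position: [0.5941, 0.0908, 0.2882]
tool_rot: [0.748, -0.663, -0.002, 0.002]
ft_force: [-0.4, -0.7, -1.8]
grip_width: 0.0293
```

```bash
cat > tin.py <<'E'
from h import *
yw=np.radians(6.8);hx=np.array([np.cos(yw),np.sin(yw),0]);X=hx*np.cos(np.pi/6)+[0,0,.5];Z=-hx*.5+np.array([0,0,np.cos(np.pi/6)]);Y=np.cross(Z,X);m=np.array([.5845,.089,.16])
def rep():
    o=robot.get_obs();R=Ro.from_quat(o['tool_rot']).as_matrix();G=o['position']-.019*R[:,2]
    d=G-m;print('t',round(o['time'],2),'TCP',o['position'].round(4),'toolx',R[:,0].round(3),'G-mouth h,l,z mm',(np.array([d@hx,d@Y,d[2]])*1e3).round(1),'tin xyz',(np.array([d@X,d@Y,d@Z])*1e3).round(1),'F',o['ft_force'].round(1),'M',o['moment'].round(2),'w',round(o['grip_width'],4))
    return o
def shot(tag,s=(100,280,250,410)):
    a=snap('scene',f'scene{tag}')[s[0]:s[1],s[2]:s[3]]
    cv2.imwrite(f'pics/s{tag}.png',cv2.resize(a,None,fx=3.3,fy=3.3,interpolation=cv2.INTER_CUBIC))
E
python3 - <<'E'
from tin import *
rep();shot(9)
E
```

```text
t 12.65 TCP [0.5941 0.0908 0.2882] toolx [ 0.12  -0.993  0.   ] G-mouth h,l,z mm [  9.8   0.7 147.2] tin xyz [ 82.1   0.7 122.5] F [-0.4 -0.7 -1.8] M [-0.01  0.04 -0.  ] w 0.0293
```

View pics/s9.png

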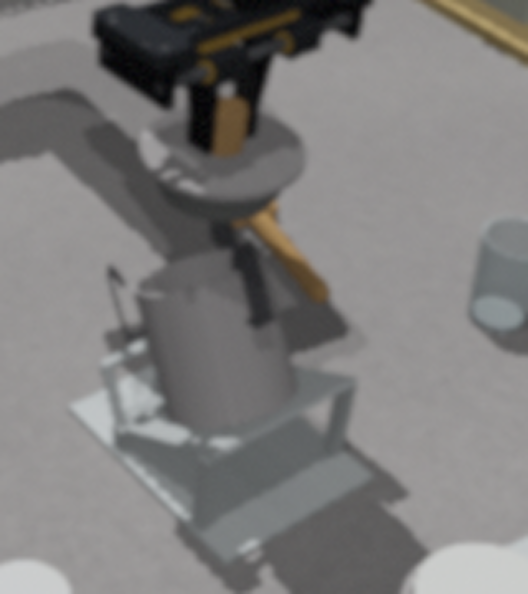

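The lid hangs level above the tin with its plug near (225,200) in the crop. Clip0's top would meet the plug first, so I'll use that clip top, which is stiff against inward load, to tip the lid to about 30° in the grip. Then I'll insert it along the tin's axis.

play_rows(increments=[0,-0.2,1,0,0,-0.2,1,0,0,0,0.9,0,0,0,0,0,0,0,0,0])

```text
time: 13.2
position: [0.5992, 0.0905, 0.261]
tool_rot: [0.748, -0.664, -0.0, 0.0]
ft_force: [-0.4, 0.8, -2.0]
grip_width: 0.0294
```

Run:
```python
from tin import *
rep();shot(10)
```

```text
t 13.2 TCP [0.5992 0.0905 0.261 ] toolx [ 0.118 -0.993 -0.   ] G-mouth h,l,z mm [ 14.8  -0.2 120. ] tin xyz [72.8 -0.2 96.5] F [-0.4  0.8 -2. ] M [-0.01  0.04  0.03] w 0.0294
```

View pics/s10.png

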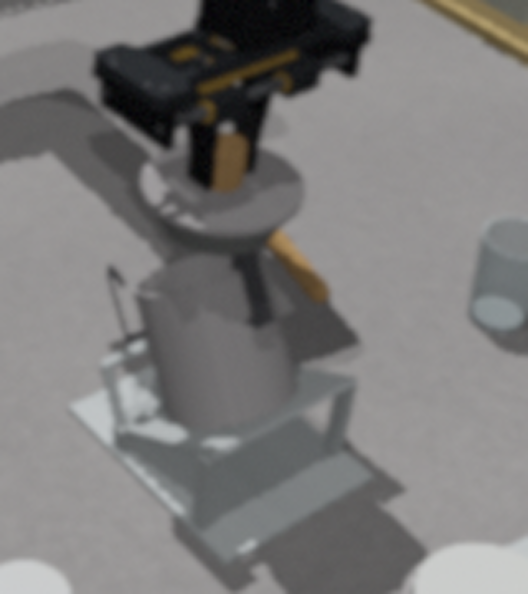

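play_rows(increments=[0,0,0.4,0,0,0,0.4,0,0,0.3,0.3,0,0,0.3,0.3,0,0,0,0,0], fingers=2, newtons=14)

```text
time: 13.75
position: [0.593, 0.0901, 0.2483]
tool_rot: [0.748, -0.664, 0.0, -0.0]
ft_force: [-1.1, -0.7, 3.8]
grip_width: 0.0298
```

Run:
```python
from tin import *
rep();shot(11)
```

```text
t 13.75 TCP [0.593  0.0901 0.2483] toolx [ 0.119 -0.993  0.   ] G-mouth h,l,z mm [8.600e+00 1.000e-01 1.073e+02] tin xyz [61.1  0.1 88.6] F [-1.1 -0.7  3.8] M [ 0.    0.32 -0.  ] w 0.0298
```

View pics/s11.png

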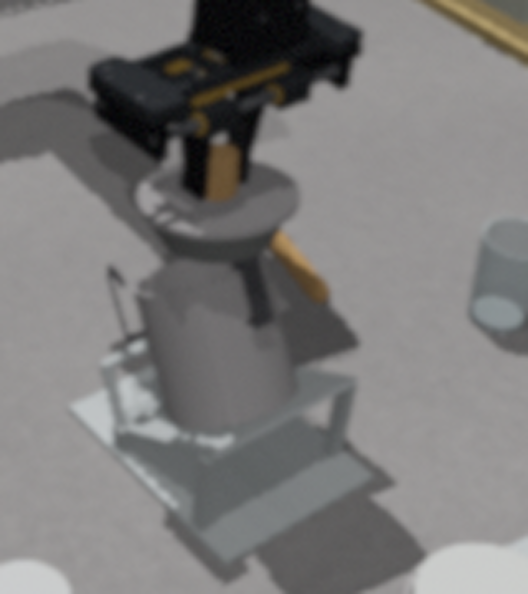

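The knob now leans slightly and the contact force is about 5 N, so the tipping works. Continuing.

play_rows(increments=[0,0.35,0.3,0,0,0.35,0.3,0,0,0.35,0.3,0,0,0.35,0.3,0,0,0,0,0])

```text
time: 14.3
position: [0.5791, 0.0885, 0.2349]
tool_rot: [0.748, -0.664, -0.0, 0.0]
ft_force: [-0.2, -0.5, 1.1]
grip_width: 0.0297
```

Run:
```python
from tin import *
rep();shot(12)
```

```text
t 14.3 TCP [0.5791 0.0885 0.2349] toolx [ 0.118 -0.993 -0.   ] G-mouth h,l,z mm [-5.4  0.2 93.9] tin xyz [42.3  0.2 84. ] F [-0.2 -0.5  1.1] M [ 0.05 -0.04 -0.  ] w 0.0297
```

View pics/s12.png

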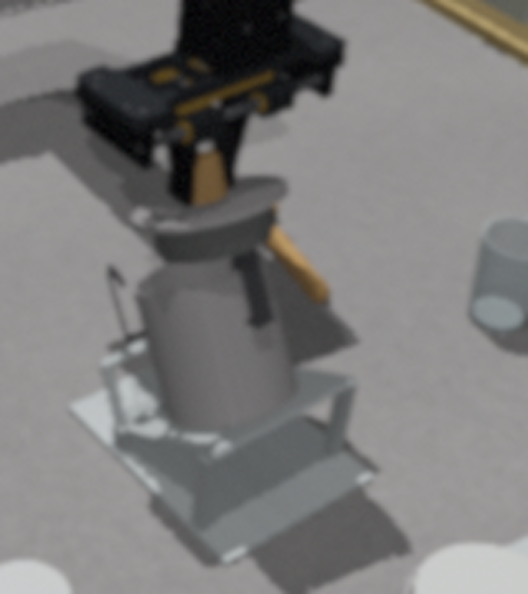

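play_rows(increments=[0,0.2,0.2,0,0,0.2,0.24,0,0,0,0,0,0,0,0,0])

```text
time: 14.75
position: [0.5753, 0.088, 0.2309]
tool_rot: [0.748, -0.664, -0.0, 0.0]
ft_force: [-1.1, 0.0, -0.5]
grip_width: 0.0298
```

play_rows(increments=[0,0.2,-0.4,0,0,1,0.6,0,0,1,0.6,0,0,0,0,0], newtons=25)

```text
time: 15.15
position: [0.551, 0.0855, 0.222]
tool_rot: [0.748, -0.664, -0.002, 0.002]
ft_force: [0.4, 0.7, -2.3]
grip_width: 0.0294
```

Run:
```python
from tin import *
rep();shot(13)
```

```text
t 15.15 TCP [0.551  0.0855 0.222 ] toolx [ 0.119 -0.993 -0.001] G-mouth h,l,z mm [-33.6   0.5  81. ] tin xyz [11.4  0.5 86.9] F [ 0.4  0.7 -2.3] M [ 0.02  0.02 -0.04] w 0.0294
```

View pics/s13.png

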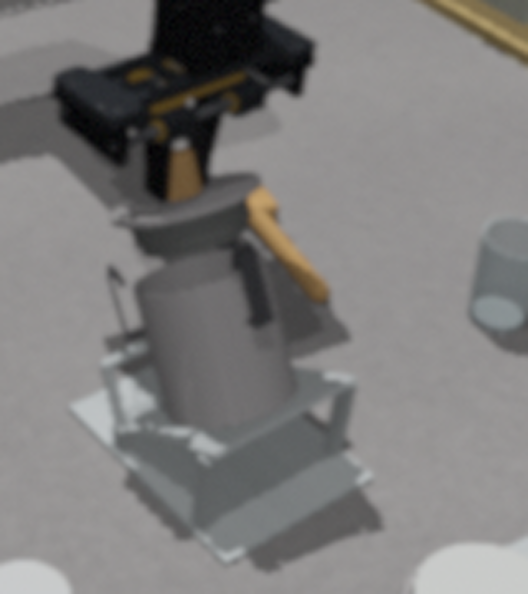

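The lid is now about parallel to the rim. I'll centre it over the mouth, then go down along the tin's axis (per cm: dy -0.5, dz +0.87).

play_rows(increments=[0,1,0.55,0,0,-0.5,0.87,0,0,-0.5,0.87,0,0,0,0,0,0,0,0,0])

```text
time: 15.7
position: [0.5543, 0.0855, 0.1997]
tool_rot: [0.748, -0.664, -0.0, 0.0]
ft_force: [-0.0, 0.4, -0.9]
grip_width: 0.0295
```

Run:
```python
from tin import *
rep();shot(14)
im=snap('top','top14');cv2.imwrite('pics/t14.png',cv2.resize(im[100:220,150:290],None,fx=4,fy=4))
```

```text
t 15.7 TCP [0.5543 0.0855 0.1997] toolx [ 0.119 -0.993 -0.   ] G-mouth h,l,z mm [-30.4   0.1  58.7] tin xyz [ 3.1  0.1 66.1] F [-0.   0.4 -0.9] M [ 0.03 -0.01 -0.02] w 0.0295
```

View pics/s14.png

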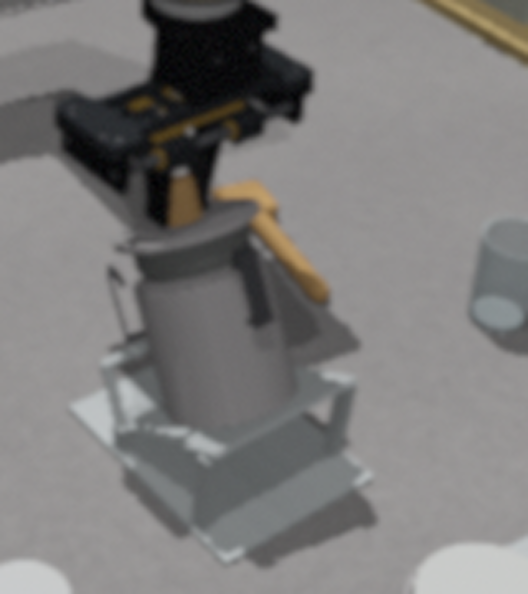

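play_rows(increments=[0,0.2,0.15,0,0,-0.3,0.52,0,0,-0.3,0.52,0,0,-0.3,0.52,0,0,0,0,0])

```text
time: 16.3
position: [0.5607, 0.0863, 0.1821]
tool_rot: [0.748, -0.664, -0.001, 0.0]
ft_force: [-0.8, -0.4, -1.4]
grip_width: 0.0294
```

Run:
```python
from tin import *
rep();shot(15)
```

```text
t 16.3 TCP [0.5607 0.0863 0.1821] toolx [ 0.118 -0.993 -0.   ] G-mouth h,l,z mm [-23.9   0.1  41.1] tin xyz [-0.2  0.1 47.6] F [-0.8 -0.4 -1.4] M [-0.06  0.05  0.01] w 0.0294
```

View pics/s15.png

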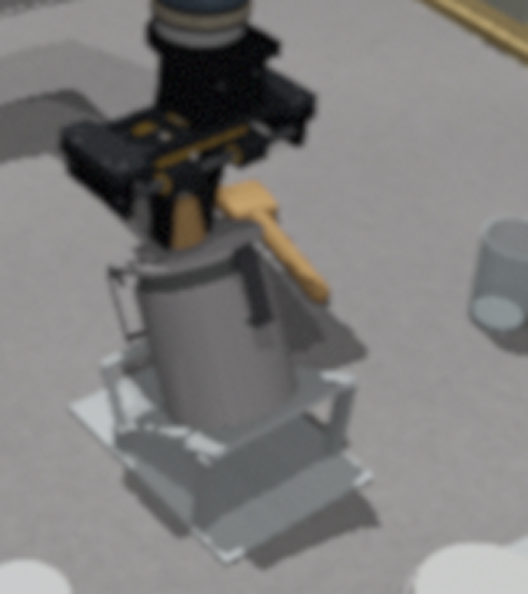

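The plug is inside the mouth without contact, and the flange is about 18 mm above the rim. Next I firm up the grip and press along the axis.

play_rows(increments=[0,0,0,0,0,-0.2,0.35,0,0,-0.2,0.35,0,0,-0.15,0.26,0,0,0,0,0], newtons=45)

```text
time: 16.85
position: [0.5654, 0.0872, 0.1731]
tool_rot: [0.748, -0.664, -0.001, 0.0]
ft_force: [-2.5, -0.1, -0.5]
grip_width: 0.029
```

Run:
```python
from tin import *
rep();shot(16)
```

```text
t 16.85 TCP [0.5654 0.0872 0.1731] toolx [ 0.119 -0.993 -0.001] G-mouth h,l,z mm [-19.1   0.5  32.1] tin xyz [-0.5  0.5 37.4] F [-2.5 -0.1 -0.5] M [ 0.28  0.49 -0.  ] w 0.029
```

View pics/s16.png

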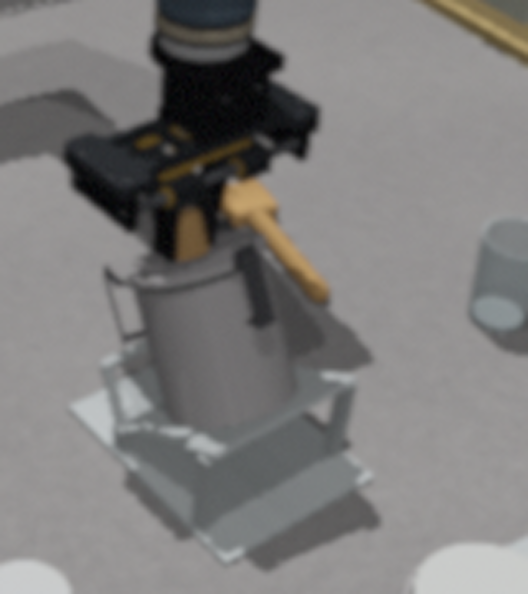

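play_rows(increments=[0,-0.15,0.26,0,0,-0.15,0.26,0,0,-0.15,0.26,0,0,0,0,0])

```text
time: 17.3
position: [0.5705, 0.0875, 0.1669]
tool_rot: [0.748, -0.664, -0.0, 0.0]
ft_force: [-5.9, 0.2, 8.7]
grip_width: 0.029
```

Run:
```python
from tin import *
rep();shot(17)
```

```text
t 17.3 TCP [0.5705 0.0875 0.1669] toolx [ 0.119 -0.993 -0.   ] G-mouth h,l,z mm [-14.    0.2  25.9] tin xyz [ 0.8  0.2 29.5] F [-5.9  0.2  8.7] M [ 0.23  0.91 -0.09] w 0.029
```

View pics/s17.png

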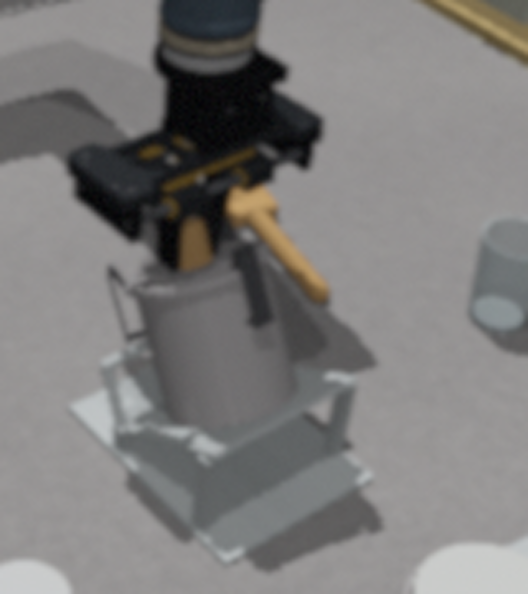

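play_rows(increments=[0,-0.1,0.17,0,0,-0.1,0.17,0,0,0,0,0])

```text
time: 17.65
position: [0.5706, 0.0876, 0.1669]
tool_rot: [0.748, -0.664, -0.001, 0.001]
ft_force: [-15.0, 0.2, 30.7]
grip_width: 0.029
```

Run:
```python
from tin import *
rep()
```

```text
t 17.65 TCP [0.5706 0.0876 0.1669] toolx [ 0.119 -0.993  0.001] G-mouth h,l,z mm [-13.9   0.2  25.9] tin xyz [ 0.9  0.2 29.4] F [-15.    0.2  30.7] M [-0.07  2.42 -0.03] w 0.029
```

Pressing with about 34 N along the axis gives no more travel, and the height matches fully home (29.4 against 29.5 mm). I'll ease off, release, back away and look.

play_rows(increments=[0,0.1,-0.17,0,0,0.1,-0.17,0,0,0,0,0])

```text
time: 17.95
position: [0.5705, 0.0875, 0.1669]
tool_rot: [0.748, -0.664, 0.0, -0.0]
ft_force: [-5.9, 0.3, 11.1]
grip_width: 0.0293
```

play_rows(increments=[0,0,0,0,0,0,0,0,0,0,0,0,0,0,0,0], fingers=6)

```text
time: 18.35
position: [0.5712, 0.0873, 0.1655]
tool_rot: [0.748, -0.664, 0.0, -0.0]
ft_force: [0.2, 0.9, 0.8]
grip_width: 0.0529
```

play_rows(increments=[0,0,-2,0,0,0,-4,0,0,0,-4,0,0,2,-4,0,0,4,0,0])

```text
time: 18.85
position: [0.5172, 0.0798, 0.3114]
tool_rot: [0.748, -0.664, 0.007, -0.005]
ft_force: [0.3, -1.2, 0.6]
grip_width: 0.0596
```

play_rows(increments=[4,2,0,0,4,2,0,0,4,0,0,0,4,0,0,0,4,0,0,0])

```text
time: 19.35
position: [0.4952, -0.1247, 0.3058]
tool_rot: [0.748, -0.664, 0.001, -0.0]
ft_force: [1.3, 0.5, -0.1]
grip_width: 0.0599
```

play_rows(increments=[4,0,0,0,4,0,0,0,0,0,0,0])

```text
time: 19.65
position: [0.5057, -0.2079, 0.3054]
tool_rot: [0.746, -0.666, 0.002, 0.001]
ft_force: [-0.4, -0.1, 0.7]
grip_width: 0.0601
```

Run:
```python
from tin import *
rep();im=snap('scene','scene20');tp=snap('top','top20')
a=np.linspace(0,2*np.pi,61)
P=[m+.005*Z+.060*(np.cos(t)*X+np.sin(t)*Y) for t in a]+[m+.04*Z+.015*(np.cos(t)*X+np.sin(t)*Y) for t in a]
out=np.zeros((600,800,3),np.uint8)
for i,(n,I,x0,y0) in enumerate([('scene',im,270,150),('top',tp,165,110)]):
    c=cv2.resize(I[y0:y0+75,x0:x0+100],None,fx=4,fy=4,interpolation=cv2.INTER_CUBIC);out[:300,400*i:400*i+400]=c;c=c.copy()
    for p in proj(n,P): cv2.circle(c,tuple(((p-[x0,y0])*4+2).astype(int)),1,(0,0,255),-1)
    out[300:,400*i:400*i+400]=c
cv2.imwrite('pics/final.png',out);cv2.imwrite('pics/sc20.png',cv2.resize(im,(800,600)))
```

```text
t 19.65 TCP [ 0.5057 -0.2079  0.3054] toolx [ 0.113 -0.994  0.004] G-mouth h,l,z mm [-113.4 -285.4  164.4] tin xyz [ -16.  -285.4  199.1] F [-0.4 -0.1  0.7] M [ 0.01 -0.02 -0.02] w 0.0601
```

View pics/final.png

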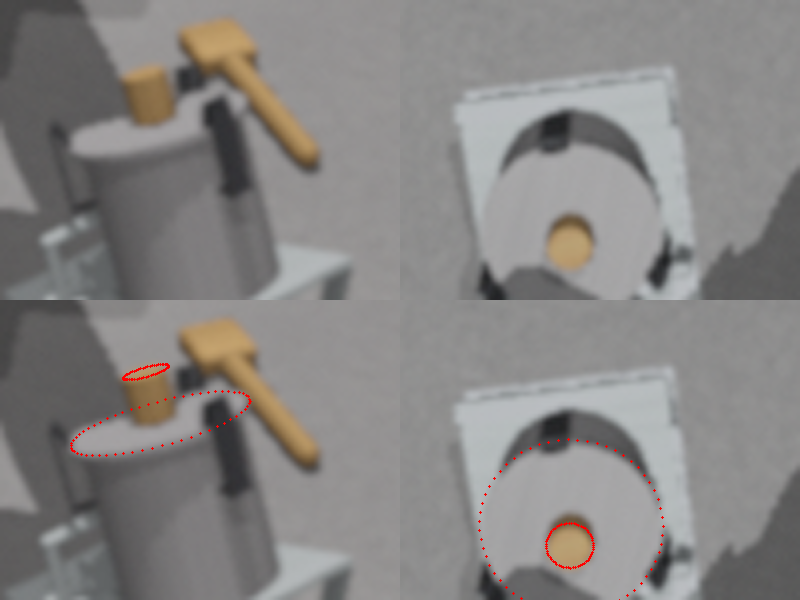

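View pics/sc20.png

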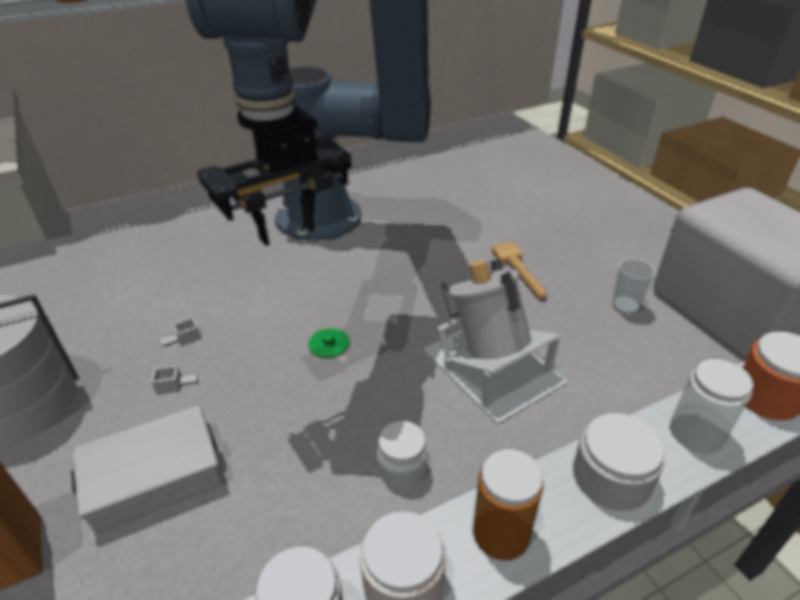

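The lid's flange and knob top match the home outline within about a pixel in both views. All three clips stand where they did at the start, and the bystanders are unmoved. Handing in.

```bash
python3 -c "
from rig import robot
print(robot.hand_in())"
```

```text
the job is handed in; nothing more can be done
None
```

The scoop is back in the tin and the big lid is pressed home on it. I handed the job in at about 20 s of the 61 s allowed, with the arm clear of everything.

- **Scoop:** I took the one farthest to the robot's left and let it drop into the tin from the mouth. A top picture showed it lying inside before the lid went on.
- **Lid:** The tool could only point straight down. I gripped the knob and tipped the lid to about 30° against the top of the far clip. Then I lowered it along the tin's axis and pressed.
- **Fully home:** The lid stopped hard under about 34 N, within 0.1 mm of the home height calculated from my measured tin pose. After release, the flange and knob matched the home outline within about a pixel (2–3 mm) in both views.
- **Clips:** All three look back in their starting places. I judged this only from the pictures and the hard stop, because the clip positions can't be read directly.
- **Other things:** The other items look unmoved in the last picture. No check failed or disagreed.

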